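Empty a grinding jar and grip it in the ratchet clamp

ROBOT

A 6-joint arm with a two-finger parallel gripper is mounted at the origin on the work surface. World frame = base frame: x ahead of the robot, y to its left, z up, the work surface at z = 0. Lengths are in mm, angles in rad, forces in N, time in s.
With the tool pointing down it reaches from about 250 to 775 mm from the base axis. Payload 8.9 kg.
Tool frame: the origin (TCP) lies midway between the tips of the shut fingers; the grasp point (between the pads) lies 19 mm behind it (hold_point_z is the z of the grasp point in the tool frame, in mm); z points along the fingers, y is the direction in which the jaws open and shut (so a half turn about z gives the same grasp; the last joint's range is limited). The gripper opens to 85 mm and grips with 20 to 120 N. Pads are 22 mm wide; open, the fingers measure 114 mm over their backs; the gripper's body (76 mm by 85 mm) begins 54 mm behind the grasp point. The pads swing forward as they close: fully open they stand 13 mm farther back than shut.
Start: joints at [1.167, 0.291, -0.153, 1.127, 0, 1.431], TCP at [137.395, 506.701, 231.305] pointing down, gripper open.
Joint ranges: [-2.52, 2.52], [-0.91, 1.74], [-1.3, 1.37], [-1.96, 2.02], [-1.52, 1.47], [-3.14, 3.14]. Speed limits (rad/s): [2.22, 2.22, 2.79, 3.14, 3.14, 3.14].

INTERFACE

Orientations are given as a unit quaternion [w, x, y, z].
In Python, from workcell import state, grab_frame, sign_off, hold_point_z gives the robot as it stands.
- The arm moves only by the tool step_arm, never from a script. Its argument "commands" is a list of rows, each a list of 7 numbers: the shift along the tool's x, y, z in cm, then the turn, a rotation vector about the tool's x, y, z in rad, then the closure in counts, from 0 (fully open) to 255 (shut). In form: [[dx, dy, dz, rx, ry, rz, claw], ...]. A call has 1 to 12 rows; each row is the pose to reach, as a shift and turn from the pose commanded when the call began, along the tool's axes at that moment; what a row does not reach only later rows make up. A row lasts 1/8 s, in which the tool goes at most 62.5 mm and 10.7 degrees, less where a joint would pass 70% of its speed; a pose out of reach is approached as far as the arm can. A call with a gripper value outside its range is refused whole. The fingers move at their own pace and stop on an object; "newtons" is the grip in N (left out, the last holds). Time passes only in rows, so rows that repeat a pose let the fingers close. It gives the time, the measured TCP pose, the force and the opening at its end, in the units of the state.
- state(): the state, without advancing time (a new reading comes with each control period).
- grab_frame(name): name is "scene" or "top" or "wrist"; returns a dict with "image" (384x512x3 uint8, blue, green, red), "vfov" (degrees; the focal length in pixels is half the picture's height over the tangent of half this angle, whatever the lens; pixels are square), "cx", "cy" (the principal point, pixels), "rvec" (rotation vector, rad) and "tvec" (3), from world to camera coordinates, as OpenCV has them; the wrist camera has in their place "hand_eye" (4x4, takes a point from camera to tool coordinates, whose origin is the TCP and whose axes are the flange's). Camera axes: x right, y down, z forward; pixel columns grow to the right and rows downward; lengths in mm; the calibration is good to about 2 mm. A picture is of the moment at which its call begins: read the wrist's pose just before it. There is no depth.
- sign_off(): hands the job in, once; it reports no verdict.
The state is a dict: "t": time; "q": joint angles; "joint_velocities": joint speeds; "joint_torque": joint torques, N m; "tool_pos": TCP position; "orientation": TCP orientation; "force": force on the tool from outside, world axes, zero at the start; "wrist_torque": the same for the moment, N m; "gripper_width": finger opening in mm.
Only numpy, scipy, OpenCV 4.12 (cv2) and the standard library are available. Lean on these libraries where they do the work, as an engineer would, in place of code of your own. Each camera call takes 0.05 s, during which the arm holds its last target. There are 200 camera calls.

TASK

Tip the steel grinding balls out of the porcelain jar into the metal tray, then stand the empty jar upright on the clamp's base between the jaws and let go of it. Pump the clamp's trigger (push it all the way towards the jaws, let it spring back, again) until the moving jaw presses the jar against the fixed jaw and its sprung pad is squeezed back about half-way; never squeeze the pad right to its stop, that cracks the jar. Finish while still holding the trigger pushed so that the grip stays on, with all four balls in the tray and the other things on the bench left where they stand.

Things in the scene. Friction and masses are not known exactly. Their poses are not given: they have to be found in the camera images.
- jar_center (a point): white porcelain grinding jar, a straight round cup: 58 mm outside diameter, 60 mm high, wall 4.5 mm, floor 6 mm, 0.2 kg, standing open end up with four balls in it. Point: its centre, 30 mm above its underside; z is the jar's axis, towards the mouth.
- ball0_center (a point): steel grinding ball, 16 mm across, loose in the jar at the start; the point is its centre.
- ball1_center (a point): steel grinding ball, 16 mm across, loose in the jar at the start; the point is its centre.
- ball2_center (a point): steel grinding ball, 16 mm across, loose in the jar at the start; the point is its centre.
- ball3_center (a point): steel grinding ball, 16 mm across, loose in the jar at the start; the point is its centre.
- tray: square open metal tray, fixed to the bench: 160 x 160 mm outside, 40 mm high, wall and floor 4 mm. Origin at the centre of its underside, x and y along its sides, z up.
- clamp: bench-mounted ratchet bar clamp (fixed): aluminium base plate 70 mm wide, 10 mm thick, x = -240 to +50 mm; fixed V jaw, moving jaw on a toothed rod, trigger. x runs along the rod towards the fixed jaw (the moving jaw closes in +x), z up. Origin on the bench, under the centre of a jar resting in the V jaw. V jaw 52 mm high, its face 20 mm ahead of the origin at its ends (y = +-28 mm), 31 mm at the middle.
- seat (a point): point on top of the clamp's base plate (10 mm above the bench), where the jar's underside centre comes to rest against the fixed jaw. Same axes as the clamp. Stand the jar here or up to 15 mm short of it (-x); the pad then pushes it home along the plate.
- pad_face (a point): centre of the moving jaw's front face: a flat cork pad 44 mm wide, 36 mm high (24 to 60 mm above the bench), on a spring in front of the jaw's head. At the start it stands 55 to 71 mm behind the seat point (-x), 26 to 42 mm short of a seated jar.
- pad (a joint): how far the spring pad is squeezed back, in m: 0 free, 0.020 right back on its stop (22 mm of spring show when free); 0.8 N per mm. About half-way is 0.010; from 0.005 to 0.016 is a good grip, 0.019 cracks the jar.
- rod (a joint): how far the toothed rod with the moving jaw has been driven forward, in m (0 to 0.075). It drags with about 3 N and stays put when not loaded, but there is no holding catch: if the trigger is let go under load, the pad's spring pushes the rod back until the pad is almost free (0 to 4 mm).
- trigger (a joint): the trigger's angle in rad: 0 at rest (leaning 0.24 rad back, away from the jaws), 0.48 fully pushed. It springs back by itself. A full stroke drives the rod forward by about 24 mm less up to 7 mm of lost motion (teeth 7 mm apart); on the way back the pawl clicks over the teeth and the rod stays. Takes about 5 N at the paddle when free, 10 N with the pad half squeezed.
- trigger_hinge (a point): the trigger's hinge line (along clamp y), 12 mm above the bench, at clamp x = -201 mm. The trigger is an upright paddle 44 mm wide, 12 mm thick, its top 106 mm above the bench. 24 to 36 mm ahead of the hinge (+x) stands a fixed handle, 44 mm wide, 103 mm high. Same axes as the clamp.
- trigger_push (a point): on the paddle's back face (the side away from the jaws), about 88 mm above the bench, 78 mm from the hinge; moves with the trigger. Push here towards the jaws (clamp +x), for example with closed fingertips from above. x points out of the front face, z up along the paddle. The toothed rod, 14 mm wide, top 48 mm above the bench, passes below and reaches back to clamp x = -281 mm.
- dish: bystander, leave alone: small round white porcelain dish, 72 mm wide, 34 mm high, empty; origin at the centre of its underside.
- amber_bottle: bystander, leave alone: amber glass bottle with cap, 60 mm wide, 115 mm high; origin at the centre of its underside.
- white_bottle: bystander, leave alone: white plastic bottle, 68 mm wide, 150 mm high; origin at the centre of its underside.
- beaker: bystander, leave alone: glass beaker, 66 mm wide, 85 mm high; origin at the centre of its underside.
- tape_roll: bystander, leave alone: roll of paper label tape lying flat, 96 mm wide, 25 mm high; origin at the centre of its underside.
- wide_jar: bystander, leave alone: closed glass jar, 66 mm wide, 85 mm high; origin at the centre of its underside.
- dropper: bystander, leave alone: small amber bottle, 40 mm wide, 85 mm high; origin at the centre of its underside.
Not all that is in view belongs to the job. Leave any blue or purple look-alike of the part that bears jar_center alone.

How it is judged:
By the outcome, as a careful person would: the job done as asked, in the order asked, and still so for the second after the job is handed in, while the arm keeps its last pose, push and grip.
It also fails if it takes over 61 s, if anything falls off the work surface, if the arm or the gripper's body presses on something with over 40 N, if the wrist force passes 120 N, or if a joint passes its speed limit or range.

## Working session

There is one attempt and no reset: what is moved stays moved. The work goes in short steps, Python scripts to look and compute and a tool call to move; the robot and the scene stay as the last step left them, time stands still between calls to the robot, and variables do not carry over. Pictures are saved under pics/ and viewed, about 8 in all and at most 12, crops included, and the job is handed in when it is done.

Besides the shell and the picture viewer there is one more tool, called after "Call:" as a command line: name --pt "numbers of a row" for each row, then --argument value for the rest. step_arm: Moves the arm, as the interface text tells. Its arguments: {"type":"object","properties":{"commands":{"type":"array"},"newtons":{"type":"number"}},"required":["commands"]}

```bash
ls; mkdir -p pics; cat > h.py <<'E'
import numpy as np, cv2
from workcell import state, grab_frame, sign_off, hold_point_z
from scipy.spatial.transform import Rotation as R
def cam(f):
    h,w=f["image"].shape[:2]; F=h/2/np.tan(np.radians(f["vfov"])/2)
    return np.array([[F,0,f["cx"]],[0,F,f["cy"]],[0,0,1]])
def rot(q): return R.from_quat([q[1],q[2],q[3],q[0]]).as_matrix()
def ext(f,s=None):
    if "rvec" in f and f["rvec"] is not None:
        return cv2.Rodrigues(np.array(f["rvec"],float))[0],np.array(f["tvec"],float).ravel()
    T=np.eye(4);T[:3,:3]=rot(s["orientation"]);T[:3,3]=s["tool_pos"]
    M=np.linalg.inv(T@np.array(f["hand_eye"])); return M[:3,:3],M[:3,3]
def ray(f,uv,s=None):
    Rm,t=ext(f,s); d=Rm.T@np.linalg.inv(cam(f))@[uv[0],uv[1],1]; return -Rm.T@t,d/np.linalg.norm(d)
def onz(f,uv,z,s=None):
    c,d=ray(f,uv,s); return c+d*(z-c[2])/d[2]
def proj(f,P,s=None):
    Rm,t=ext(f,s); p=cam(f)@(Rm@np.array(P,float)+t); return p[:2]/p[2]
E
python3 - <<'E'
from h import *
import pickle
s=state();print({k:np.round(v,3).tolist() for k,v in s.items()},hold_point_z)
fs={n:grab_frame(n) for n in("scene","top")}
pickle.dump(fs,open("f0.pkl","wb"))
for n,f in fs.items():
    print(n,f["vfov"],f["cx"],f["cy"],[k for k in f if k!='image'],ray(f,(256,192)))
    cv2.imwrite(f"pics/{n}0.png",cv2.resize(f["image"],(800,600),interpolation=cv2.INTER_CUBIC))
E
```

```text
pics
{'t': 0.0, 'q': [1.167, 0.291, -0.154, 1.127, -0.0, 1.431], 'joint_velocities': [-0.0, -0.002, 0.0, -0.001, -0.0, -0.002], 'joint_torque': [-0.001, -53.715, 33.136, 0.016, -0.0, -0.0], 'tool_pos': [137.237, 506.295, 230.734], 'orientation': [-0.0, 0.132, 0.991, -0.001], 'force': [-0.493, 0.256, -0.481], 'wrist_torque': [-0.039, -0.006, 0.027], 'gripper_width': 85.263} -18.700000000000003
scene 53.11896838985632 250.42608703348185 192.25190636581496 ['vfov', 'cx', 'cy', 'rvec', 'tvec'] (array([ 903.17147627,  550.85349194, 1203.73224935]), array([-0.27833546, -0.43179355, -0.8579532 ]))
top 57.34220350255954 256.4099511730875 193.74600242708172 ['vfov', 'cx', 'cy', 'rvec', 'tvec'] (array([ 375.43452442,  -11.9854517 , 1094.31952926]), array([ 0.15389237, -0.01090863, -0.9880274 ]))
```

View pics/top0.png

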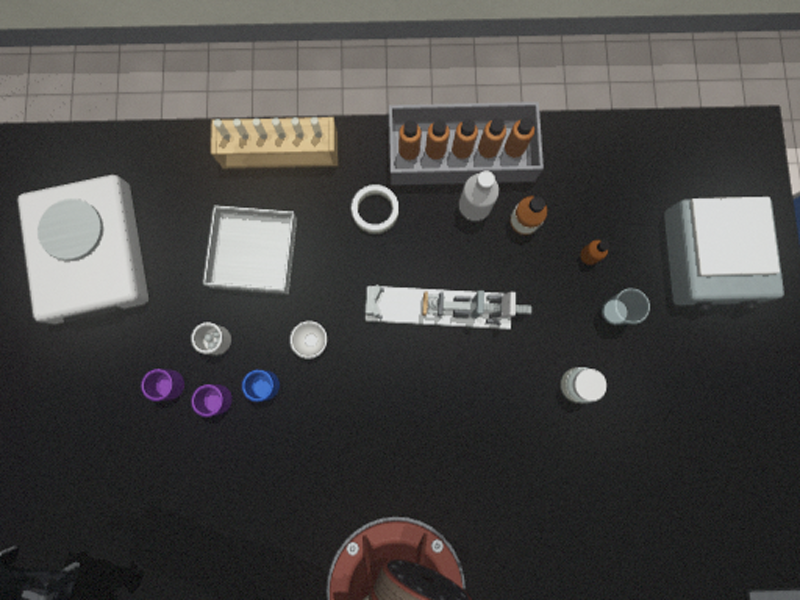

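View pics/scene0.png

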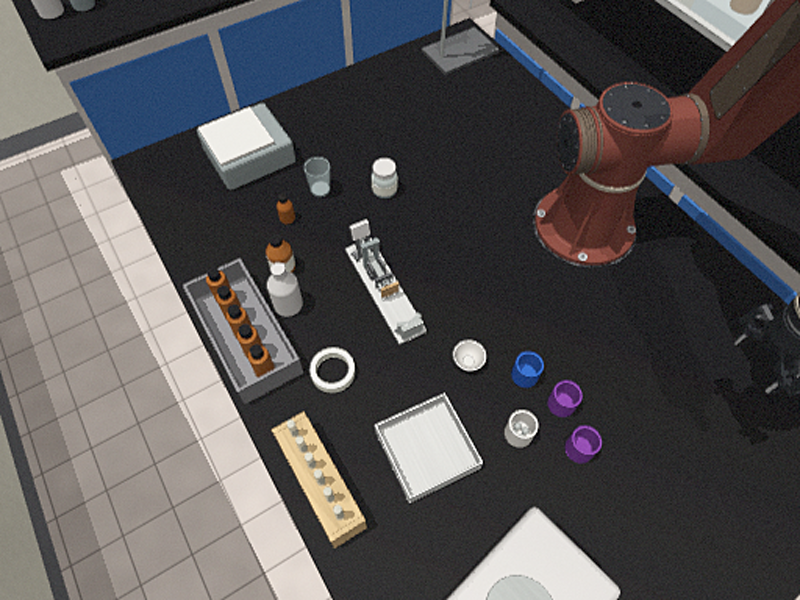

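Candidates for the jar (top picture, 800-wide pixels): white cup with balls (211,339), dish (308,340, shallow and empty), blue cup (260,386), purple cups (162,385) and (211,400). I choose (211,339). Close crop and measurements next.

```bash
python3 - <<'E'
from h import *
import pickle
fs=pickle.load(open("f0.pkl","rb"))
t=fs["top"]["image"]; s=fs["scene"]["image"]
up=lambda im,x0,y0,w,h,W,H: cv2.resize(im[y0:y0+h,x0:x0+w],(W,H),interpolation=cv2.INTER_CUBIC)
# clamp top x225..345,y175..220 ; jar crop x115..175; scene clamp 215..275,135..225
A=up(t,225,172,115,45,805,315)[:,:800]
B=up(t,110,200,50,40,350,280)
C=up(s,215,135,64,40,448,280)
cv2.imwrite("pics/crop1.png",np.vstack([A,np.hstack([B,C])[:,:800].copy() if 1 else 0]) if B.shape[1]+C.shape[1]>=800 else np.vstack([A,np.pad(np.hstack([B,C]),((0,0),(0,2),(0,0)))]))
for n,f in fs.items():
    hsv=cv2.cvtColor(f["image"],cv2.COLOR_BGR2HSV)
    m=((hsv[...,1]<60)&(hsv[...,2]>95)).astype(np.uint8)
    k,l,st,c=cv2.connectedComponentsWithStats(m)
    for i in range(1,k):
        if st[i,4]>80: print(n,st[i],np.round(c[i],1),np.round(onz(f,c[i],10)[:2],0))
E
```

```text
scene [    0     0   213   384 43513] [ 81.7 228.1] [1102. -241.]
scene [ 20   0  21  12 188] [30.6  4.9] [  909. -1604.]
scene [218   0   8  42 214] [221.9  19.7] [ 134. -983.]
scene [270   0  44  46 657] [291.5  29.1] [-117. -741.]
scene [ 288    0   95   70 1117] [331.   27.8] [-286. -648.]
scene [ 420    0   73   33 1276] [459.5  10.7] [-918. -416.]
scene [195 101  16  25 300] [203.7 112.4] [ 497. -489.]
scene [238 101  17  25 360] [245.5 113.3] [ 353. -394.]
scene [ 420  105   92   84 1133] [466.7 143.7] [-302.  195.]
scene [371 111  42  12 118] [390.2 118.4] [-136.  -60.]
scene [ 221  140   52   80 1254] [246.  184.3] [530. -97.]
scene [171 163  22  40 599] [181.5 184.3] [ 731. -221.]
scene [ 117  165   75   86 1937] [155.  210.9] [ 860. -170.]
scene [290 217  21  21 349] [300.  226.9] [461. 148.]
scene [198 222  29  29 433] [212.2 236. ] [734.  20.]
scene [ 239  251   70   71 2855] [273.5 285.7] [651. 272.]
scene [323 262  22  24 402] [333.2 273.7] [466. 339.]
scene [   0  266   35  118 2087] [ 11.1 343.6] [1403.   14.]
scene [184 268  18  32 152] [192.3 283.7] [867. 132.]
scene [ 286  324  111   60 3629] [343.  362.9] [605. 564.]
top [   0    0  512   19 6915] [222.2   6.6] [1184.   73.]
top [    0    20   512   121 26876] [260.9  53.4] [1010.  -53.]
top [  11  112   84   95 6109] [ 51.8 158.5] [669. 618.]
top [224 118  31  31 414] [239.5 132.8] [738.  24.]
top [ 435  126   67   66 3848] [467.8 158.6] [ 634. -702.]
top [ 130  131   60   57 2863] [159.7 159.1] [658. 278.]
top [ 234  182  106   29 2016] [280.8 196.1] [ 529. -101.]
top [386 185  30  22 266] [397.2 197.9] [ 514. -465.]
top [185 205  24  25 464] [196.8 216.9] [471. 161.]
top [122 206  26  21 416] [134.2 216.3] [479. 354.]
top [359 235  29  23 536] [373.3 245.8] [ 368. -378.]
top [210 331  69  53 241] [234.8 345.7] [90. 51.]
top [480 379  32   5 134] [496.2 381.2] [ -30. -706.]
```

View pics/crop1.png

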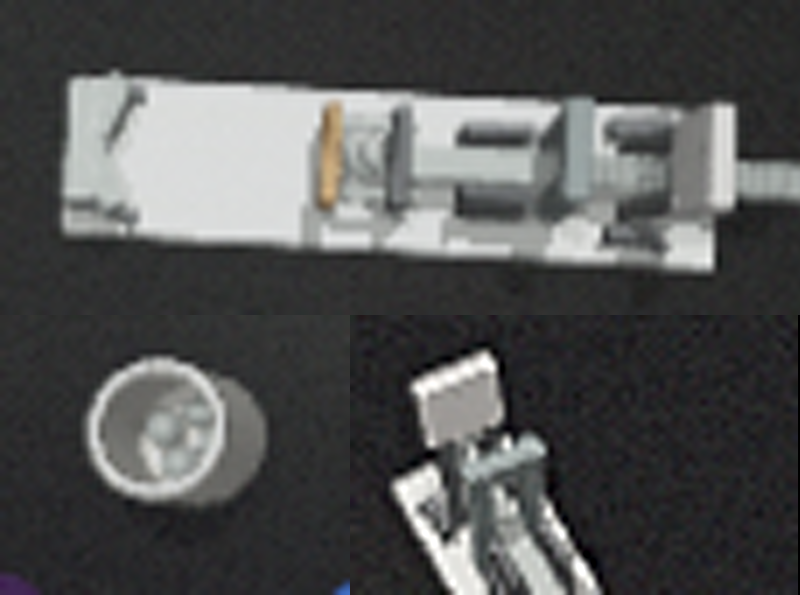

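```bash
python3 - <<'E'
from h import *
import pickle
fs=pickle.load(open("f0.pkl","rb")); t=fs["top"]; s=fs["scene"]
px=lambda u,v,x0,y0:((u+.5)/7-.5+x0,(v+.5)/7-.5+y0)
jc=onz(t,px(156,113,110,200),60); print("jar",jc,"rim dia",np.linalg.norm(onz(t,px(87,113,110,200),60)-onz(t,px(225,113,110,200),60)))
TL,BL,BR=[onz(t,px(u,v,225,172),10) for u,v in((68,78),(63,235),(715,270))]
print("corners",TL,BL,BR,"w",np.linalg.norm(TL-BL),"L",np.linalg.norm(BL-BR))
def fit(f):
    hsv=cv2.cvtColor(f["image"],cv2.COLOR_BGR2HSV)
    m=((hsv[...,1]<60)&(hsv[...,2]>80)).astype(np.uint8); return m
# plate edges: sample white mask in rectified 1px/mm-plane z=10
for n,f in fs.items():
    c=[onz(f,(u,v),10)[:2] for u,v in((130,131),(190,131),(0,0))][:0]
    # tray rim z=40
    i=fit(f); k,l,st,cc=cv2.connectedComponentsWithStats(i)
    for uv in ((159.7,159.1),) if n=="top" else ((273.5,285.7),):
        j=l[int(uv[1]),int(uv[0])]; P=np.argwhere(l==j)[:,::-1].astype(np.float32)
        W=np.array([onz(f,p,40)[:2] for p in P],np.float32); print(n,"tray",cv2.minAreaRect(W))
x=(BL-BR)[:2]; x/=np.linalg.norm(x); y=np.array([-x[1],x[0]])
O=(TL+BL)[:2]/2-50*x; print("x",x,"yaw",np.arctan2(x[1],x[0]),"origin",O)
P=lambda a,b,z:np.r_[O+a*x+b*y,z]
im=cv2.resize(s["image"][125:245,210:370],(800,600),interpolation=cv2.INTER_CUBIC)
for Q in [P(50,35,10),P(50,-35,10),P(-240,35,10),P(-240,-35,10),P(0,0,10)]+[np.r_[jc[:2]+29*np.array([np.cos(a),np.sin(a)]),60] for a in np.arange(8)*np.pi/4]:
    u=(proj(s,Q)-[210,125]+.5)*5-.5; cv2.circle(im,tuple(int(v) for v in u),3,(0,0,255),-1)
cv2.imwrite("pics/ov.png",im)
print("jar scene-check")
E
```

```text
jar [475.72198317 343.81411948  60.        ] rim dia 57.86298637930146
corners [575.61699312  43.30716889  10.        ] [504.88811231  46.8438864   10.        ] [ 481.41937118 -241.95560333   10.        ] w 70.817250371063 L 289.751491935217
scene tray ((656.097900390625, 275.5025939941406), (170.074462890625, 165.2276153564453), 83.85879516601562)
top tray ((650.6549072265625, 269.3672790527344), (170.63580322265625, 167.5096893310547), 83.64740753173828)
x [0.0809961  0.99671442] yaw 1.4897114025000917 origin [536.20274766  -4.76019327]
jar scene-check
```

View pics/ov.png

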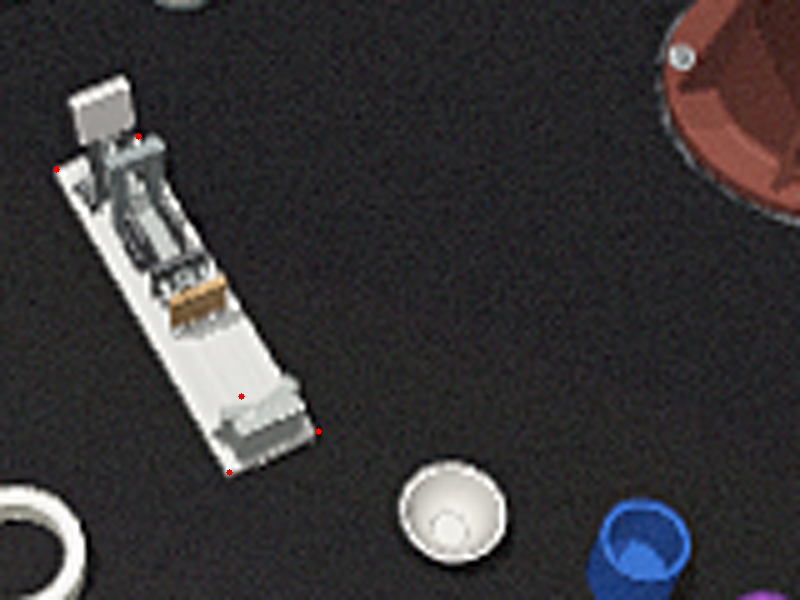

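The crop confirms a white cup with four balls, its rim at top-camera pixel (132,216). The clamp corners agree in both views (plate 70.8 x 289.8 mm). Next I compute the grasp moves: a tilted side-on grasp with the tool 50° below horizontal. That lets me pour by rolling the last joint.

```bash
cat >> h.py <<'E'
J=np.array([475.7,343.8]); O=np.array([536.2,-4.8]); CX=np.array([.0810,.9967]); CY=np.array([-.9967,.0810]); TR=np.array([653.,272.])
def C(a,b,z): return np.r_[O+a*CX+b*CY,z]
def ori(psi,th,yax=None):
    z=np.array([np.cos(th)*np.cos(psi),np.cos(th)*np.sin(psi),-np.sin(th)])
    y=np.array([-np.sin(psi),np.cos(psi),0]) if yax is None else np.array(yax,float)
    y=y-z*(y@z); y/=np.linalg.norm(y); return np.c_[np.cross(y,z),y,z]
def go(name,grasp,Rt,off=18.7,s=None):
    s=s or state(); R0=rot(s["orientation"]); tcp=np.array(grasp)+off*Rt[:,2]
    d=R0.T@(tcp-s["tool_pos"])/10; r=R.from_matrix(R0.T@Rt).as_rotvec()
    print(name,np.round(d,2).tolist(),np.round(r,3).tolist(),"rows",round(max(np.linalg.norm(d)/6.25,np.linalg.norm(np.degrees(r))/10.7),1))
E
python3 - <<'E'
from h import *
import pickle
fs=pickle.load(open("f0.pkl","rb"))
for u,v,n in((260,386,'blue'),(211,400,'pur2'),(162,385,'pur1')): print(n,onz(fs["top"],(u/1.5625,v/1.5625),60)[:2])
# jar rim check in scene
im=cv2.resize(fs["scene"]["image"][255:295,313:353],(400,400),interpolation=cv2.INTER_CUBIC)
hs=cv2.cvtColor(fs["scene"]["image"],cv2.COLOR_BGR2HSV)
rim=np.array([proj(fs["scene"],np.r_[J+29*np.array([np.cos(a),np.sin(a)]),60]) for a in np.arange(0,6.28,.1)])
print("pred rim bbox",rim.min(0),rim.max(0))
Rt=ori(.501,np.radians(50)); G=np.r_[J,36]
go("pre",G-100*Rt[:,2],Rt); go("grasp",G,Rt)
E
```

```text
blue [381.66182627 241.46371033]
pur2 [358.5487166  331.74311964]
pur1 [388.59685954 423.16349309]
pred rim bbox [325.17770899 262.07019834] [344.07928937 280.16077874]
pre [-33.16, -10.44, 13.26] [-0.268, -0.664, -0.733] rows 6.0
grasp [-37.79, -5.98, 20.92] [-0.268, -0.664, -0.733] rows 7.0
```

Call:
step_arm --pt "-33.2 -10.4 13.3 -0.268 -0.664 -0.733 0" --pt "-33.2 -10.4 13.3 -0.268 -0.664 -0.733 0" --pt "-33.2 -10.4 13.3 -0.268 -0.664 -0.733 0" --pt "-33.2 -10.4 13.3 -0.268 -0.664 -0.733 0" --pt "-33.2 -10.4 13.3 -0.268 -0.664 -0.733 0" --pt "-33.2 -10.4 13.3 -0.268 -0.664 -0.733 0" --pt "-33.2 -10.4 13.3 -0.268 -0.664 -0.733 0" --pt "-33.2 -10.4 13.3 -0.268 -0.664 -0.733 0" --pt "-33.2 -10.4 13.3 -0.268 -0.664 -0.733 0" --pt "-33.2 -10.4 13.3 -0.268 -0.664 -0.733 0"

```text
t: 1.35
tool_pos: [430.3, 320.4, 98.9]
orientation: [0.332, -0.233, 0.91, 0.086]
force: [-0.3, 0.6, 0.4]
gripper_width: 85.4
```

```bash
python3 - <<'E'
from h import *
s=state();f=grab_frame("wrist")
print(s["t"],np.round(s["q"],3),s["tool_pos"])
Rt=ori(.501,np.radians(50)); G=np.r_[J,36]
im=f["image"].copy()
for a in np.arange(16)*np.pi/8:
    for z in(0,60):
        u=proj(f,np.r_[J+29*np.array([np.cos(a),np.sin(a)]),z],s); cv2.circle(im,tuple(int(v) for v in u),1,(0,0,255),-1)
cv2.imwrite("pics/w1.png",im)
go("grasp",G,Rt)
E
```

```text
1.35 [ 5.040e-01  1.900e-01 -1.142e+00 -4.620e-01 -1.000e-03  2.000e-03] [430.32879094 320.3939664   98.8614108 ]
grasp [0.15, -0.15, 9.97] [0.001, 0.002, 0.0] rows 1.6
```

View pics/w1.png

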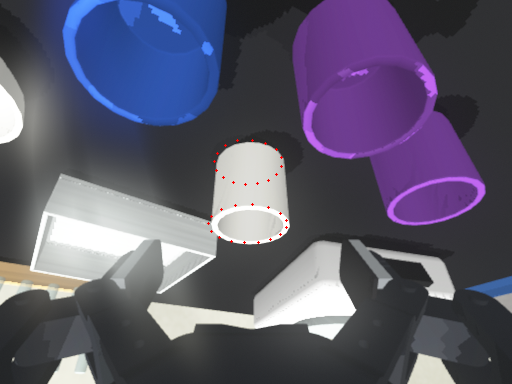

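```bash
python3 - <<'E'
from h import *
f=grab_frame("wrist");print(np.round(f["hand_eye"],2))
Rt=ori(.501,np.radians(50)); T=np.r_[J,36]+18.7*Rt[:,2]
print("cam at grasp",T+Rt@np.array(f["hand_eye"])[:3,3])
E
```

```text
[[  -0.     -0.97   -0.26   65.47]
 [   1.     -0.      0.      0.68]
 [  -0.     -0.26    0.97 -143.62]
 [   0.      0.      0.      1.  ]]
cam at grasp [360.95360461 281.74555642  89.61057188]
```

```bash
cat >> h.py <<'E'
TH=np.radians(57); RG=ori(.501,TH); G=np.r_[J,38]
E
python3 - <<'E'
from h import *
go("pre",G-75*RG[:,2],RG); go("grasp",G,RG)
E
```

```text
pre [-0.67, -0.13, 2.36] [0.001, 0.124, 0.0] rows 0.7
grasp [0.25, -0.14, 9.8] [0.001, 0.124, 0.0] rows 1.6
```

Call:
step_arm --pt "-0.7 -0.1 2.4 0 0.124 0 0" --pt "-0.7 -0.1 2.4 0 0.124 0 0" --pt "-0.2 -0.1 6.0 0 0.124 0 0" --pt "0.25 -0.1 9.8 0 0.124 0 0" --pt "0.25 -0.1 9.8 0 0.124 0 0" --pt "0.25 -0.1 9.8 0 0.124 0 120" --pt "0.25 -0.1 9.8 0 0.124 0 255" --pt "0.25 -0.1 9.8 0 0.124 0 255" --pt "0.25 -0.1 9.8 0 0.124 0 255" --pt "0.25 -0.1 9.8 0 0.124 0 255" --newtons 45

```text
t: 2.7
tool_pos: [484.5, 348.2, 23.3]
orientation: [0.276, -0.237, 0.929, 0.071]
force: [-6.9, -2.1, 10.8]
gripper_width: 57.5
```

```bash
python3 - <<'E'
from h import *
s=state();print(s["gripper_width"],np.array(s["tool_pos"])-18.7*rot(s["orientation"])[:,2],s["q"])
# lift, then tray pose: grasp over tray at z 125, horizontal
go("lift",np.r_[J,150],RG)
psi=np.arctan2(TR[1],TR[0])-np.arcsin(73/np.hypot(*TR)); print(psi)
go("pour",np.r_[TR,130],ori(psi,0.03))
E
```

```text
57.51076539967897 [475.60334749 343.32916104  38.96375911] [ 4.99854633e-01  4.33394515e-01 -9.35796753e-01 -3.75767967e-01
  1.53257080e-03 -4.04599422e-04]
lift [-6.08, 0.05, -9.29] [0.001, 0.001, -0.001] rows 1.8
0.2913012834028643
pour [-16.65, -15.16, -1.84] [0.191, -0.96, 0.106] rows 5.3
```

Call:
step_arm --pt "-2 0 -3 0 0 0 255" --pt "-6.1 0 -9.3 0 0 0 255" --pt "-6.1 0 -9.3 0 0 0 255" --pt "-9 -4 -7 0.04 -0.2 0.02 255" --pt "-12 -8 -5 0.08 -0.4 0.04 255" --pt "-14 -12 -3.5 0.13 -0.6 0.07 255" --pt "-16 -14.5 -2.5 0.16 -0.8 0.09 255" --pt "-16.7 -15.2 -1.8 0.191 -0.96 0.106 255" --pt "-16.7 -15.2 -1.8 0.191 -0.96 0.106 255" --pt "-16.7 -15.2 -1.8 0.191 -0.96 0.106 255"

```text
t: 3.95
tool_pos: [686.3, 282.9, 136.6]
orientation: [0.649, -0.117, 0.745, 0.096]
force: [2.6, 0.7, -3.6]
gripper_width: 57.6
```

```bash
python3 - <<'E'
from h import *
s=state();Rt=rot(s["orientation"]);print(s["gripper_width"],np.array(s["tool_pos"])-18.7*Rt[:,2],Rt[:,2],np.round(s["q"],3))
fs=[grab_frame("scene"),grab_frame("top")]
cv2.imwrite("pics/p1.png",np.hstack([cv2.resize(fs[0]["image"][190:360,200:400],(400,340)),cv2.resize(fs[1]["image"][90:260,80:280],(400,340))]))
E
```

```text
57.64800231729073 [668.64062184 277.39082393 139.18769422] [ 0.94548272  0.29478599 -0.13843282] [ 0.285  1.023 -1.059 -1.943  0.017 -0.011]
```

View pics/p1.png

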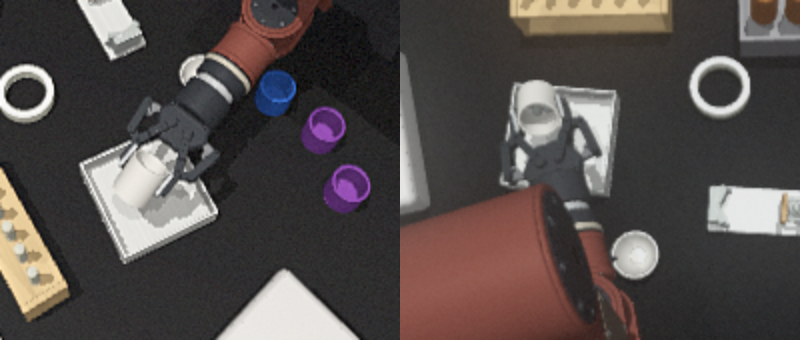

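The jar is over the tray. The pitch stops 8° short because q3 is at its limit, but the mouth will still end about 24° below horizontal. I roll it slowly while lowering it.

Call:
step_arm --pt "0 0 0 0 0 0.17 255" --pt "0.5 0 0 0 0 0.35 255" --pt "1.0 0 0 0 0 0.53 255" --pt "1.5 0 0 0 0 0.71 255" --pt "2 0 0 0 0 0.89 255" --pt "2.5 0 0 0 0 1.07 255" --pt "2.5 0 0 0 0 1.25 255" --pt "2.5 0 0 0 0 1.4 255" --pt "2.5 0 0 0 0 1.55 255" --pt "2.5 0 0 0 0 1.65 255" --pt "2.5 0 0 0 0 1.75 255" --pt "2.5 0 0 0 0 1.85 255"

```text
t: 5.55
tool_pos: [688.1, 285.5, 117.2]
orientation: [0.311, 0.527, 0.544, 0.574]
force: [0.0, 0.4, -2.9]
gripper_width: 57.3
```

Call:
step_arm --pt "0 0 0 0 0 0.1 255" --pt "0 0 0 0 0 0.2 255" --pt "0 0 0 0 0 0.3 255" --pt "0 0 0 0 0 0.4 255" --pt "0 0 0 0 0 0.5 255" --pt "0 0 0 0 0 0.6 255" --pt "0 0 0 0 0 0.7 255" --pt "0 0 0 0 0 0.85 255" --pt "0 0 0 0 0 1.0 255" --pt "0 0 0 0 0 1.1 255" --pt "0 0 0 0 0 1.1 255" --pt "0 0 0 0 0 1.1 255"

```text
t: 7.05
tool_pos: [687.9, 285.3, 115.7]
orientation: [-0.033, 0.734, 0.19, 0.652]
force: [0.7, 0.4, -2.1]
gripper_width: 57.5
```

Call:
step_arm --pt "0 0 0 0 0 0 255" --pt "0 0 0 0 0 0 255" --pt "0 0 0 0 0 0 255" --pt "0 0 0 0 0 0 255" --pt "0 0 0 0 0 0 255" --pt "0 0 0 0 0 0 255"

```text
t: 7.8
tool_pos: [687.5, 285.1, 113.5]
orientation: [-0.034, 0.734, 0.189, 0.651]
force: [-0.8, 0.1, -2.8]
gripper_width: 57.8
```

```bash
python3 - <<'E'
from h import *
s=state();Rt=rot(s["orientation"]);print(s["gripper_width"],np.array(s["tool_pos"])-18.7*Rt[:,2],Rt[:,2],np.round(s["q"],3))
# jar axis in tool frame fixed: up at grasp
up=rot([0.276,-0.237,0.929,0.071]).T@[0,0,1]; print("mouth dir",Rt@up)
fs=[grab_frame("scene"),grab_frame("top")]
cv2.imwrite("pics/p2.png",np.hstack([cv2.resize(fs[0]["image"][230:340,220:330],(400,400),interpolation=cv2.INTER_CUBIC),cv2.resize(fs[1]["image"][110:220,100:210],(400,400),interpolation=cv2.INTER_CUBIC)]))
E
```

```text
57.75205264385464 [669.84482194 279.58624724 116.33083182] [ 0.94329325  0.2959309  -0.15040863] [ 0.288  1.072 -1.037 -1.958  0.016  2.939]
mouth dir [-0.83401551 -0.37686371 -0.40297875]
```

View pics/p2.png

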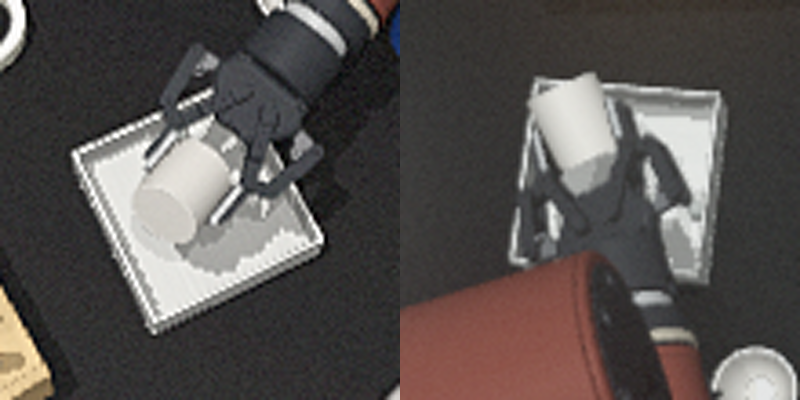

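Call:
step_arm --pt "0 0 0 0 0 -0.18 255" --pt "0.5 0 0 0 0 -0.36 255" --pt "1 0 0 0 0 -0.54 255" --pt "2 0 0 0 0 -0.72 255" --pt "3 0 0 0 0 -0.9 255" --pt "4 0 0 0 0 -1.08 255" --pt "5 0 0 0 0 -1.26 255" --pt "6 0 0 0 0 -1.44 255" --pt "7 0 0 0 0 -1.62 255" --pt "8 0 -4 0 0 -1.8 255" --pt "9 0 -8 0 0 -1.98 255" --pt "10 0 -12 0 0 -2.16 255"

```text
t: 9.4
tool_pos: [599.3, 283.8, 224.7]
orientation: [0.562, 0.178, 0.735, 0.334]
force: [2.3, 9.2, 24.9]
gripper_width: 58.1
```

```bash
python3 - <<'E'
from h import *
s=state();Rt=rot(s["orientation"]);print(s["t"],s["gripper_width"],np.array(s["tool_pos"])-18.7*Rt[:,2],np.round(s["q"],3))
fs=[grab_frame("scene"),grab_frame("top")]
cv2.imwrite("pics/p3.png",np.hstack([cv2.resize(fs[0]["image"][240:330,225:315],(400,400),interpolation=cv2.INTER_CUBIC),cv2.resize(fs[1]["image"][120:210,110:200],(400,400),interpolation=cv2.INTER_CUBIC)]))
E
```

```text
9.4 58.09101172400503 [581.57344734 278.35804241 227.38242063] [ 0.364  0.805 -1.3   -1.959 -0.064  0.784]
```

View pics/p3.png

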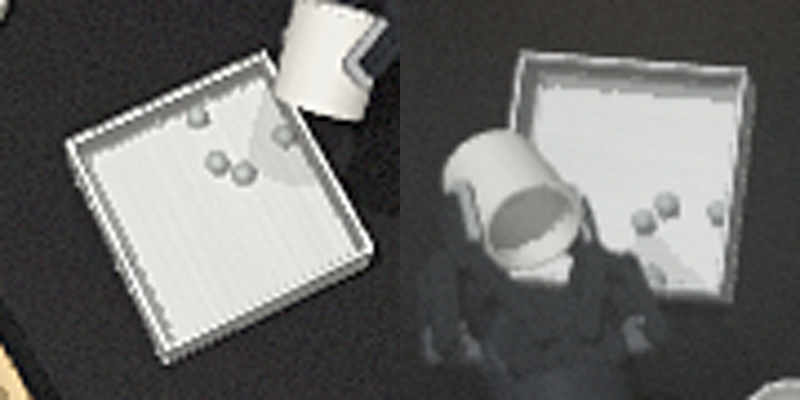

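All four balls lie in the tray: left panel at (197,117), (285,133), (217,162), (244,172). The jar is empty. Now I work out the placing pose.

```bash
cat >> h.py <<'E'
RM=rot([0.276,-0.237,0.929,0.071])
RP=R.from_euler('z',np.arctan2(-CX[1],-CX[0])-np.arctan2(RM[1,2],RM[0,2])).as_matrix()@RM
E
python3 - <<'E'
from h import *
s=state();print(s["force"],np.round(RP,2).tolist())
go("above",C(-8,0,180),RP); go("place",C(-8,0,50),RP)
E
```

```text
[ 0.68907372 -0.08910947 -3.00208145] [[0.07, 1.0, -0.04], [0.83, -0.08, -0.54], [-0.55, 0.0, -0.84]]
above [-13.42, -25.34, -14.25] [1.671, -0.118, 0.502] rows 9.4
place [-4.25, -34.36, -12.38] [1.671, -0.118, 0.502] rows 9.4
```

Call:
step_arm --pt "-13.4 -25.3 -14.2 1.671 -0.118 0.502 255" --pt "-13.4 -25.3 -14.2 1.671 -0.118 0.502 255" --pt "-13.4 -25.3 -14.2 1.671 -0.118 0.502 255" --pt "-13.4 -25.3 -14.2 1.671 -0.118 0.502 255" --pt "-13.4 -25.3 -14.2 1.671 -0.118 0.502 255" --pt "-13.4 -25.3 -14.2 1.671 -0.118 0.502 255" --pt "-13.4 -25.3 -14.2 1.671 -0.118 0.502 255" --pt "-13.4 -25.3 -14.2 1.671 -0.118 0.502 255" --pt "-13.4 -25.3 -14.2 1.671 -0.118 0.502 255" --pt "-13.4 -25.3 -14.2 1.671 -0.118 0.502 255" --pt "-13.4 -25.3 -14.2 1.671 -0.118 0.502 255" --pt "-13.4 -25.3 -14.2 1.671 -0.118 0.502 255"

```text
t: 11.0
tool_pos: [536.6, -22.8, 160.7]
orientation: [0.191, 0.707, 0.648, -0.21]
force: [0.1, -0.6, -3.7]
gripper_width: 57.3
```

```bash
python3 - <<'E'
from h import *
s=state();print(s["t"],s["gripper_width"],np.round(s["q"],3))
go("above",C(-8,0,180),RP); go("place",C(-8,0,50),RP); go("pl60",C(-8,0,62),RP)
f=grab_frame("scene"); w=grab_frame("wrist")
cv2.imwrite("pics/p4.png",np.hstack([cv2.resize(f["image"][100:240,210:350],(400,400),interpolation=cv2.INTER_CUBIC),cv2.resize(w["image"],(400,300))[:].repeat(1,0) if 0 else np.pad(cv2.resize(w["image"],(400,300)),((0,100),(0,0),(0,0)))]))
E
```

```text
11.0 57.331479154906845 [ 0.142  0.506 -0.166  1.047 -0.558  1.842]
above [-0.22, -0.19, -0.29] [-0.005, -0.003, -0.002] rows 0.1
place [6.85, -0.16, 10.62] [-0.005, -0.003, -0.002] rows 2.0
pl60 [6.19, -0.16, 9.61] [-0.005, -0.003, -0.002] rows 1.8
```

View pics/p4.png

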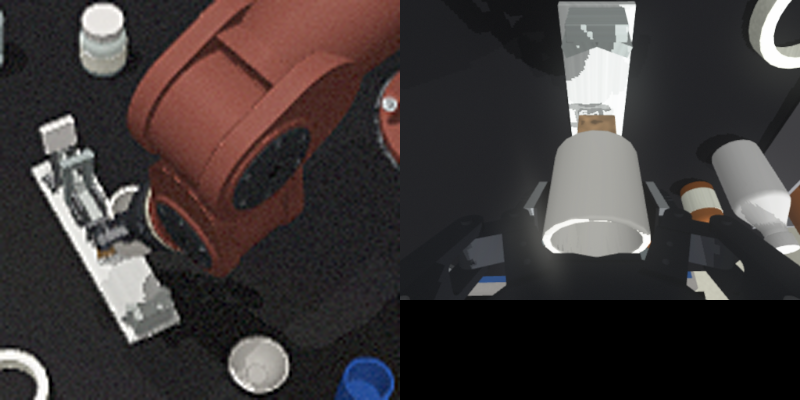

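Call:
step_arm --pt "2.5 -0.2 4 -0.005 -0.003 -0.002 255" --pt "5 -0.2 7.8 -0.005 -0.003 -0.002 255" --pt "6.2 -0.2 9.6 -0.005 -0.003 -0.002 255" --pt "6.7 -0.2 10.4 -0.005 -0.003 -0.002 255" --pt "6.85 -0.2 10.6 -0.005 -0.003 -0.002 255" --pt "6.85 -0.2 10.6 -0.005 -0.003 -0.002 255"

```text
t: 11.85
tool_pos: [533.0, -22.8, 37.7]
orientation: [0.195, 0.705, 0.65, -0.208]
force: [0.2, -0.6, -3.6]
gripper_width: 57.7
```

```bash
python3 - <<'E'
from h import *
s=state();Rt=rot(s["orientation"]);g=np.array(s["tool_pos"])-18.7*Rt[:,2]
print(s["force"],g,"clamp x,y",(g[:2]-O)@CX,(g[:2]-O)@CY)
go("49",C(-8,0,49),RP)
E
```

```text
[ 0.17507171 -0.59291242 -3.6231892 ] [533.73250014 -12.5806849   53.33669015] clamp x,y -7.954876127369569 1.8291216356431503
49 [0.23, 0.17, 0.37] [0.004, 0.0, 0.001] rows 0.1
```

Call:
step_arm --pt "0.1 0.1 0.15 0.004 0 0 255" --pt "0.2 0.15 0.3 0.004 0 0 255" --pt "0.2 0.15 0.3 0.004 0 0 255"

```text
t: 12.22
tool_pos: [534.5, -23.0, 33.3]
orientation: [0.193, 0.705, 0.649, -0.21]
force: [2.0, 0.3, 0.4]
gripper_width: 57.7
```

```bash
python3 - <<'E'
from h import *
s=state();Rt=rot(s["orientation"]);g=np.array(s["tool_pos"])-18.7*Rt[:,2]
print(s["force"],g,"clamp x,y",(g[:2]-O)@CX,(g[:2]-O)@CY)
go("48",C(-8,0,48),RP)
E
```

```text
[2.00420957 0.27442956 0.3810911 ] [535.3849869  -12.80924428  48.95108943] clamp x,y -8.048829838191486 0.16357477270708984
48 [0.06, 0.02, 0.08] [-0.001, 0.001, 0.002] rows 0.0
```

Contact felt (about 4 N unloaded). Release and retract along the tool axis.

Call:
step_arm --pt "0 0 0 0 0 0 150" --pt "0 0 0 0 0 0 60" --pt "0 0 0 0 0 0 0" --pt "0 0 0 0 0 0 0" --pt "0 0 0 0 0 0 0" --pt "0 0 -2 0 0 0 0" --pt "0 0 -5 0 0 0 0" --pt "0 0 -9 0 0 0 0" --pt "0 0 -14 0 0 0 0" --pt "0 0 -19 0 0 0 0"

```text
t: 13.48
tool_pos: [542.6, 81.2, 193.5]
orientation: [0.193, 0.705, 0.649, -0.21]
force: [1.3, -0.6, -0.7]
gripper_width: 85.6
```

```bash
python3 - <<'E'
from h import *
s=state();print(s["t"],s["gripper_width"],np.round(s["q"],3))
w=grab_frame("wrist"); im=w["image"].copy()
def ring(c,z,col):
    for a in np.arange(24)*np.pi/12:
        u=proj(w,np.r_[c[:2]+29*np.array([np.cos(a),np.sin(a)]),z],s); cv2.circle(im,tuple(int(v) for v in u),1,col,-1)
ring(C(-8,0,0),70,(0,0,255)); ring(C(-8,0,0),10,(0,0,255))
for x in(-55,-71): 
  for y in(-22,22):
    u=proj(w,C(x,y,60),s); cv2.circle(im,tuple(int(v) for v in u),2,(255,0,255),-1)
cv2.imwrite("pics/w5.png",im)
# tool down pose behind trigger, tool y along CY (q5 nearest): choose R
z=np.array([0,0,-1.]); 
for sg in(1,-1):
    y=np.r_[sg*CY,0]; Rt=np.c_[np.cross(y,z),y,z]; go(f"trig{sg}",C(-243,0,170),Rt,0)
E
```

```text
13.475 85.60868919318153 [ 0.314  0.575  0.04   1.284 -0.528  2.034]
trig1 [-26.35, -0.18, 20.5] [0.892, -0.008, 3.012] rows 16.8
trig-1 [-26.35, -0.18, 20.5] [0.005, 0.576, -0.001] rows 5.3
```

View pics/w5.png

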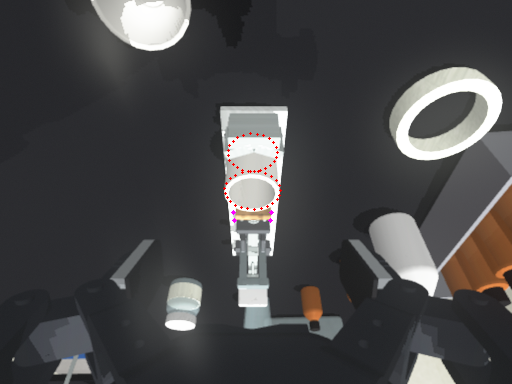

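The jar stands upright where predicted, about 8 mm short of the seat, with the cork pad just behind it. Next I go behind the trigger with the fingers shut.

```bash
cat >> h.py <<'E'
_y=np.r_[-CY,0]; _z=np.array([0,0,-1.]); RT=np.c_[np.cross(_y,_z),_y,_z]
E
python3 - <<'E'
from h import *
go("hi",C(-258,0,170),RT,0); go("lo",C(-258,0,82),RT,0)
E
```

```text
hi [-27.61, -0.18, 21.32] [0.005, 0.576, -0.001] rows 5.6
lo [-22.82, -0.22, 28.7] [0.005, 0.576, -0.001] rows 5.9
```

Call:
step_arm --pt "-27.6 -0.2 21.3 0.005 0.576 0 255" --pt "-27.6 -0.2 21.3 0.005 0.576 0 255" --pt "-27.6 -0.2 21.3 0.005 0.576 0 255" --pt "-27.6 -0.2 21.3 0.005 0.576 0 255" --pt "-27.6 -0.2 21.3 0.005 0.576 0 255" --pt "-27.6 -0.2 21.3 0.005 0.576 0 255" --pt "-27.6 -0.2 21.3 0.005 0.576 0 255" --pt "-25 -0.2 25 0.005 0.576 0 255" --pt "-22.8 -0.2 28.7 0.005 0.576 0 255" --pt "-22.8 -0.2 28.7 0.005 0.576 0 255" --pt "-22.8 -0.2 28.7 0.005 0.576 0 255"

```text
t: 14.9
tool_pos: [512.9, -265.8, 77.9]
orientation: [-0.001, 0.736, 0.677, -0.003]
force: [0.5, 0.1, 0.3]
gripper_width: -0.1
```

```bash
cat >> h.py <<'E'
def cx(s=None):
    s=s or state(); p=np.array(s["tool_pos"]); f=np.array(s["force"])
    print("t",round(s["t"],2),"clamp x,y,z",np.round([(p[:2]-O)@CX,(p[:2]-O)@CY,p[2]],1),"F along",np.round([f[:2]@CX,f[:2]@CY,f[2]],1)); return s
def look(tag):
    "cork blob and jar rim along clamp x from the top and scene cameras"
    for n in("top","scene"):
        f=grab_frame(n); np.save(f"{n}_{tag}.npy",f["image"])
        hs=cv2.cvtColor(f["image"],cv2.COLOR_BGR2HSV); m=(hs[...,0]>8)&(hs[...,0]<28)&(hs[...,1]>70)&(hs[...,2]>70)
        pts=[]
        for v,u in np.argwhere(m):
            p=onz(f,(u,v),60)[:2]-O; a,b=p@CX,p@CY
            if -90<a<20 and abs(b)<35: pts.append((a,b))
        pts=np.array(pts)
        print(n,"cork",len(pts),*( [np.round(pts.mean(0),1),"x max",np.round(np.percentile(pts[:,0],95),1)] if len(pts) else []))
E
python3 - <<'E'
from h import *
s=cx();print(s["gripper_width"],np.round(s["q"],2)); go("lo",C(-258,0,82),RT,0); look("a")
E
```

```text
t 14.9 clamp x,y,z [-262.     2.1   77.9] F along [ 0.1 -0.5  0.3]
-0.11636917066970277 [-0.6   0.52 -0.23  0.82 -0.01  1.05]
lo [0.4, 0.21, -0.41] [-0.005, 0.003, -0.002] rows 0.1
top cork 36 [-65.9  -0.1] x max -62.9
scene cork 64 [-57.9  -6.5] x max -48.0
```

Call:
step_arm --pt "1.5 0.2 -0.4 0 0 0 255" --pt "2.5 0.2 -0.4 0 0 0 255" --pt "3.5 0.2 -0.4 0 0 0 255" --pt "4.5 0.2 -0.4 0 0 0 255" --pt "5.2 0.2 -0.4 0 0 0 255" --pt "5.7 0.2 -0.4 0 0 0 255" --pt "5.7 0.2 -0.4 0 0 0 255"

```text
t: 15.88
tool_pos: [519.2, -209.2, 80.4]
orientation: [-0.001, 0.736, 0.677, -0.003]
force: [1.2, -3.3, 2.2]
gripper_width: 0.3
```

```bash
python3 - <<'E'
from h import *
cx(); look("b")
E
```

```text
t 15.88 clamp x,y,z [-205.1    0.4   80.4] F along [-3.2 -1.5  2.2]
top cork 36 [-51.3   0.2] x max -48.1
scene cork 34 [-45.6 -10.2] x max -33.7
```

Call:
step_arm --pt "0.2 0 0 0 0 0 255" --pt "0.4 0 0 0 0 0 255" --pt "0.4 0 0 0 0 0 255"

```text
t: 16.35
tool_pos: [519.4, -205.7, 80.2]
orientation: [-0.001, 0.736, 0.677, -0.003]
force: [1.6, -5.6, 0.8]
gripper_width: -0.1
```

```bash
python3 - <<'E'
from h import *
cx(); look("c")
E
```

```text
t 16.35 clamp x,y,z [-201.6    0.5   80.2] F along [-5.4 -2.   0.8]
top cork 36 [-48.4   1.4] x max -45.3
scene cork 27 [-44.  -10.7] x max -33.0
```

Call:
step_arm --pt "0.2 0 0 0 0 0 255" --pt "0.4 0 0 0 0 0 255" --pt "0.4 0 0 0 0 0 255"

```text
t: 16.82
tool_pos: [519.6, -204.1, 80.2]
orientation: [0.0, 0.737, 0.676, -0.005]
force: [0.2, -16.0, -4.9]
gripper_width: 0.1
```

```bash
python3 - <<'E'
from h import *
cx(); look("d")
E
```

```text
t 16.82 clamp x,y,z [-200.     0.4   80.2] F along [-15.9  -1.5  -4.9]
top cork 31 [-46.7   2.7] x max -43.5
scene cork 28 [-44.  -11.5] x max -33.1
```

Full-stroke stop felt at TCP x = -200 with 16 N. The pad advanced about 19.5 mm, leaving about 14.5 mm to a seated jar, so a second full stroke can't over-squeeze it. I let it spring back, then push again up to just short of the stop.

Call:
step_arm --pt "-2 0 0 0 0 0 255" --pt "-4 0 0 0 0 0 255" --pt "-5.5 0 0 0 0 0 255" --pt "-5.5 0 0 0 0 0 255" --pt "-5.5 0 0 0 0 0 255" --pt "-4 0 0 0 0 0 255" --pt "-3 0 0 0 0 0 255" --pt "-2 0 0 0 0 0 255" --pt "-1.4 0 0 0 0 0 255" --pt "-1.0 0 0 0 0 0 255" --pt "-0.7 0 0 0 0 0 255" --pt "-0.7 0 0 0 0 0 255"

```text
t: 18.42
tool_pos: [519.3, -208.6, 80.7]
orientation: [-0.0, 0.736, 0.677, -0.004]
force: [-1.4, -7.8, 2.1]
gripper_width: -0.1
```

```bash
python3 - <<'E'
from h import *
cx(); look("e")
E
```

```text
t 18.43 clamp x,y,z [-204.5    0.3   80.7] F along [-7.9  0.8  2.1]
top cork 33 [-34.4   2.6] x max -31.3
scene cork 19 [-28.6 -16.8] x max -16.5
```

Call:
step_arm --pt "0.2 0 0 0 0 0 255" --pt "0.4 0 0 0 0 0 255" --pt "0.4 0 0 0 0 0 255"

```text
t: 18.9
tool_pos: [519.6, -205.2, 80.5]
orientation: [-0.0, 0.736, 0.677, -0.004]
force: [-0.5, -9.8, -1.4]
gripper_width: 0.1
```

```bash
python3 - <<'E'
from h import *
cx(); look("f")
a=[np.load(f"top_{t}.npy")[175:215,228:340] for t in "af"]
cv2.imwrite("pics/t6.png",np.vstack([cv2.resize(x,(784,280),interpolation=cv2.INTER_CUBIC) for x in a]))
E
```

```text
t 18.9 clamp x,y,z [-201.1    0.3   80.5] F along [-9.8 -0.3 -1.4]
top cork 33 [-34.4   2.6] x max -31.3
scene cork 19 [-28.6 -16.8] x max -16.5
```

View pics/t6.png

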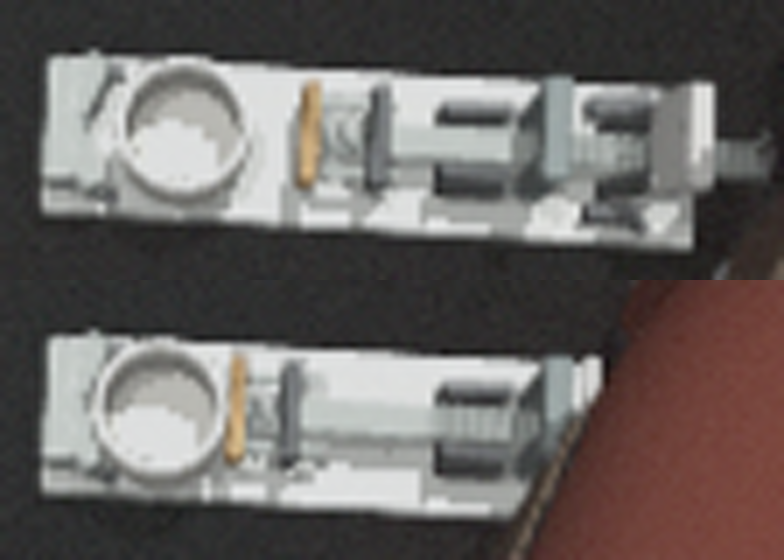

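The jar is seated in the V and the pad is against it. The spring gap went from 69 to 53 crop pixels, so the pad is squeezed about 7 mm. I push the last 1–2 mm to the end of the stroke and measure the gap again.

Call:
step_arm --pt "0.1 0 0 0 0 0 255" --pt "0.2 0 0 0 0 0 255" --pt "0.3 0 0 0 0 0 255" --pt "0.3 0 0 0 0 0 255" --pt "0.3 0 0 0 0 0 255" --pt "0.3 0 0 0 0 0 255"

```text
t: 19.75
tool_pos: [519.7, -204.0, 80.5]
orientation: [0.001, 0.736, 0.677, -0.005]
force: [-1.7, -17.1, -4.9]
gripper_width: 0.1
```

```bash
python3 - <<'E'
from h import *
cx(); look("g")
f=grab_frame("top")
def prof(img,x0,x1,lum,sign):
    # mean profile along clamp x in band y=+12..+20, sampled at plane z=60
    xs=np.arange(-110,-20,.5); v=[]
    for x in xs:
        uv=np.array([proj(f,C(x,y,60)) for y in np.arange(11,20,1.5)],np.float32)
        v.append(cv2.remap(img.astype(np.float32),uv[:,:1],uv[:,1:],cv2.INTER_LINEAR).reshape(-1,3).mean(0))
    return xs,np.array(v)
for t in "adfg":
    xs,v=prof(np.load(f"top_{t}.npy"),0,0,0,0)
    ork=np.clip(v[:,2]-v[:,0]-15,0,None); c=(xs*ork).sum()/ork.sum()
    g=v.mean(1); sel=(xs<c-8)&(xs>c-36); d=np.clip(g[sel].min()+35-g[sel],0,None); h=(xs[sel]*d).sum()/d.sum()
    print(t,"cork",round(c,1),"head",round(h,1),"gap",round(c-h,1))
E
```

```text
t 19.75 clamp x,y,z [-199.9    0.3   80.5] F along [-17.1   0.3  -4.9]
top cork 33 [-34.4   2.6] x max -31.3
scene cork 20 [-29.1 -15.8] x max -16.7
a cork -65.6 head -93.5 gap 27.9
d cork -46.9 head -73.9 gap 27.0
f cork -34.4 head -56.4 gap 22.0
g cork -34.3 head -56.3 gap 21.9
```

Estimates of the squeeze range from 5 to 8.5 mm, which is too close to the 5 mm limit. I let go once more and take a partial third stroke, watching gap and force.

Call:
step_arm --pt "-2 0 0 0 0 0 255" --pt "-4 0 0 0 0 0 255" --pt "-5.5 0 0 0 0 0 255" --pt "-5.5 0 0 0 0 0 255" --pt "-5.5 0 0 0 0 0 255" --pt "-5.5 0 0 0 0 0 255"

```text
t: 20.65
tool_pos: [514.9, -255.5, 80.4]
orientation: [-0.002, 0.736, 0.677, -0.003]
force: [-0.2, 0.5, 0.4]
gripper_width: 0.2
```

```bash
cat >> h.py <<'E'
def gap(img=None):
    f=grab_frame("top"); img=f["image"] if img is None else img
    xs=np.arange(-110,-20,.5); v=[]
    for x in xs:
        uv=np.array([proj(f,C(x,y,60)) for y in np.arange(11,20,1.5)],np.float32)
        v.append(cv2.remap(img.astype(np.float32),uv[:,:1],uv[:,1:],cv2.INTER_LINEAR).reshape(-1,3).mean(0))
    v=np.array(v); ork=np.clip(v[:,2]-v[:,0]-15,0,None); c=(xs*ork).sum()/ork.sum()
    g=v.mean(1); sel=(xs<c-8)&(xs>c-36); d=np.clip(g[sel].min()+35-g[sel],0,None); h=(xs[sel]*d).sum()/d.sum()
    print("cork",round(c,1),"head",round(h,1),"gap",round(c-h,1))
E
python3 - <<'E'
from h import *
cx(); gap()
E
```

```text
t 20.65 clamp x,y,z [-251.6    0.9   80.4] F along [0.5 0.2 0.4]
cork -34.4 head -59.9 gap 25.5
```

Call:
step_arm --pt "1 0 0 0 0 0 255" --pt "1.6 0 0 0 0 0 255" --pt "2.2 0 0 0 0 0 255" --pt "2.6 0 0 0 0 0 255" --pt "2.6 0 0 0 0 0 255"

```text
t: 21.32
tool_pos: [517.5, -230.4, 80.7]
orientation: [-0.001, 0.736, 0.677, -0.003]
force: [-1.0, -4.2, 3.3]
gripper_width: -0.1
```

```bash
python3 - <<'E'
from h import *
cx(); gap()
E
```

```text
t 21.32 clamp x,y,z [-226.4    0.3   80.7] F along [-4.3  0.6  3.3]
cork -34.4 head -59.9 gap 25.4
```

Call:
step_arm --pt "0.4 0 0 0 0 0 255" --pt "0.8 0 0 0 0 0 255" --pt "0.8 0 0 0 0 0 255"

```text
t: 21.75
tool_pos: [518.2, -222.9, 80.7]
orientation: [-0.001, 0.736, 0.677, -0.003]
force: [-0.3, -5.9, 4.5]
gripper_width: 0.2
```

```bash
python3 - <<'E'
from h import *
cx(); gap()
E
```

```text
t 21.75 clamp x,y,z [-218.9    0.3   80.7] F along [-5.9 -0.2  4.5]
cork -34.3 head -56.2 gap 21.8
```

Call:
step_arm --pt "0.3 0 0 0 0 0 255" --pt "0.6 0 0 0 0 0 255" --pt "0.6 0 0 0 0 0 255" --pt "0.6 0 0 0 0 0 255"

```text
t: 22.3
tool_pos: [518.6, -218.0, 80.9]
orientation: [-0.0, 0.736, 0.677, -0.004]
force: [-1.0, -9.7, 5.5]
gripper_width: 0.7
```

```bash
python3 - <<'E'
from h import *
cx(); gap()
E
```

```text
t 22.3 clamp x,y,z [-213.9    0.3   80.9] F along [-9.7  0.2  5.5]
cork -34.3 head -53.5 gap 19.2
```

Call:
step_arm --pt "0.15 0 0 0 0 0 255" --pt "0.15 0 0 0 0 0 255" --pt "0.15 0 0 0 0 0 255" --pt "0.15 0 0 0 0 0 255" --pt "0.15 0 0 0 0 0 255" --pt "0.15 0 0 0 0 0 255"

```text
t: 23.1
tool_pos: [518.7, -216.8, 80.9]
orientation: [-0.0, 0.736, 0.677, -0.004]
force: [-1.4, -10.4, 4.6]
gripper_width: 0.3
```

```bash
python3 - <<'E'
from h import *
cx(); gap(); cx()
f=grab_frame("top");g=grab_frame("scene")
cv2.imwrite("pics/end.png",np.hstack([cv2.resize(f["image"][100:270,80:420],(500,250)),cv2.resize(g["image"][90:320,180:410],(300,300))[:250]]) if 0 else np.vstack([cv2.resize(f["image"][100:270,80:420],(600,300)),cv2.resize(g["image"][90:320,150:400],(600,300)) ]))
E
```

```text
t 23.1 clamp x,y,z [-212.7    0.3   80.9] F along [-10.5   0.6   4.6]
cork -34.3 head -50.4 gap 16.0
t 23.15 clamp x,y,z [-2.128e+02  2.000e-01  8.090e+01] F along [-10.8   1.5   4.8]
```

View pics/end.png

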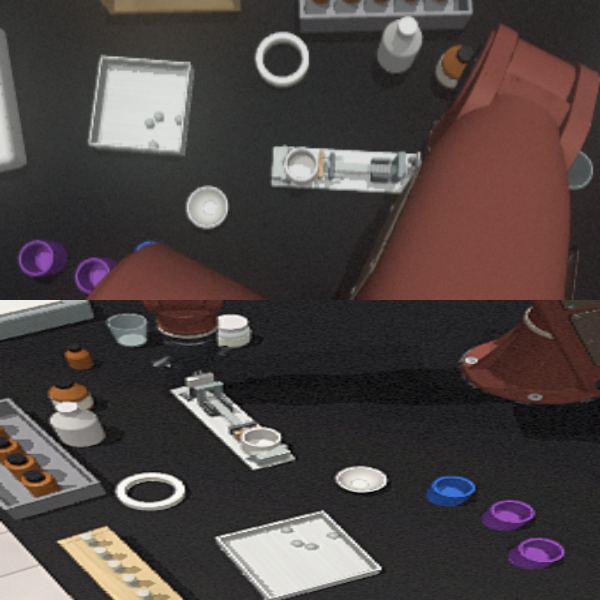

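Gap and force (10.5–10.8 N, and half-squeeze is given as 10 N) both put the squeeze near 10 mm. The last picture shows the jar in the V jaw, four balls in the tray (bottom panel (288,530), (298,544), (311,547), (333,535)) and the bystanders in view in place. Handing in.

```bash
python3 - <<'E'
from h import *
gap(); cx(); print(sign_off())
E
```

```text
cork -34.3 head -50.5 gap 16.1
t 23.3 clamp x,y,z [-212.8    0.3   80.9] F along [-10.5   1.    6.9]
the job is handed in; nothing more can be done
None
```

The job is handed in at 23.3 s. All four balls are in the tray, and the empty jar stands upright against the fixed jaw. I gave two full trigger strokes and one partial third stroke, and the trigger was still held pushed at hand-in.

- **Pad squeeze:** my best estimate is about 10 mm. The paddle force was 10.5 N, which matches half-way, and the spring gap had shrunk by 11–12 mm. The 5–16 mm range is therefore likely, but I could not measure the squeeze directly.
- **Checks that disagreed:** after the second stroke the gap change gave 5–7 mm while the force gave about 8.5 mm, so I let go and added the third stroke. The gap reading is coarse: on the last 1.2 mm of push it showed 3 mm of jaw travel where about 0.8 mm was expected. I trusted the force more.
- **During pouring:** the tilt stopped at a joint limit, with the mouth about 24° below horizontal. All four balls still came out.
- **Bystanders:** the ones visible in the last pictures look unmoved by eye. The arm hid parts of the top view, and I did not measure their positions.

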